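Load a reagent cassette past the loader's gravity catch

ROBOT

A 6-joint arm with a two-finger parallel gripper is mounted at the origin on the work surface. World frame = base frame: x ahead of the robot, y to its left, z up, the work surface at z = 0. Lengths are in m, angles in rad, forces in N, time in s.
With the tool pointing down it reaches from about 0.35 to 0.85 m from the base axis. Payload 8.1 kg.
Tool frame: the origin (TCP) lies between the finger pads; the fingertips stand 14 mm ahead of it and the grasp point (between the pads) lies 5 mm behind it (robot.tip_reach is the z of the fingertips in the tool frame, in m); z points along the fingers, y is the line along which they close (so a half turn about z gives the same grasp; the last joint's range is limited). The gripper opens to 93 mm and grips with 3 to 60 N. Pads are 15 mm wide; open, the fingers measure 128 mm over their backs; the gripper's body (75 mm by 188 mm) begins 65 mm behind the grasp point.
Start: joints at [-1.382, 0.13, 1.488, -0, 1.523, -0.085], TCP at [0.162, -0.578, 0.233] pointing down, gripper open.
Joint ranges: [-2.96, 2.96], [-0.89, 2.26], [0.02, 2.5], [-1.34, 4.48], [0, 2.73], [-2.66, 2.66]. Speed limits (rad/s): [2.39, 2.39, 2.79, 3.14, 3.14, 3.14].

INTERFACE

Orientations are given as a rotation vector (axis times angle).
In Python, from plant import robot gives the robot as it stands. The module is installed in compiled form; this text tells all that it offers.
- The arm moves only by the shell command python3 -m handwheel 'ROWS' [FORCE]. ROWS is JSON, a list of rows, each a list of 7 numbers: the closure, from -1 (fully open) to 1 (shut), then the shift along the tool's x, y, z each as a share of 100 cm, from -1 to 1, then the turn, a rotation vector about the tool's x, y, z each as a share of 180 degrees, from -1 to 1. In form: [[grip, tx, ty, tz, rx, ry, rz], ...]. A call has 1 to 20 rows; each row is the pose to reach, as a shift and turn from the pose commanded when the call began, along the tool's axes at that moment, turning the shorter way round; what a row does not reach only later rows make up. A row lasts 1/8 s, in which the tool goes at most 62.5 mm and 10.7 degrees, less where a joint would pass 70% of its speed; a pose out of reach is approached as far as the arm can. A call with a number of a shift or a turn outside -1 to 1 is refused whole. A call with a gripper value outside its range is refused whole. The fingers move at their own pace and stop on an object; FORCE is the grip in N (left out, the last holds). Time passes only in rows, so rows that repeat a pose let the fingers close. It gives the time, the measured TCP pose, the force, the opening and the grip force at its end, in the units of the state.
- robot.read_state(): the state, without advancing time (a new reading comes with each control period).
- robot.read_camera(name): name is "scene" or "top"; returns a dict with "frame" (480x640x3 uint8, red, green, blue), "fx", "fy", "cx", "cy" (pixels), "k1" (the pictures are not rectified: a ray, as slopes to the right and down, at radius r is drawn at 1 + k1 r^2 times it, then the intrinsics apply), "rvec" (rotation vector, rad) and "tvec" (3), from world to camera coordinates, as OpenCV has them. Camera axes: x right, y down, z forward; pixel columns grow to the right and rows downward; lengths in m; the calibration is good to about 2 mm. A picture is of the moment at which its call begins. There is no depth.
- robot.close_job(): hands the job in; it is judged then, once.
Trained networks look in a picture, given as the dict that the camera call returned (one of the last four; its "shot" number tells which), for a name from the list of things; names that differ only in an ending like _2 or _b are one class to them, and where a whole thing is asked for, a point or a joint stands for the part that bears it (a point fixed in the world has none). Each returns a list of dicts, best first, with "conf" (0 to 1); they miss things now and then, are a little off and sometimes report something else, mostly with a low value. They report only what shows in the picture. A call takes as long as a camera call. They do not tell look-alikes from the thing itself.
- robot.regions_of(picture, name): "mask" (480x640 bool, what is visible of it) and "rect" ([left, top, right, bottom] in pixels, round what is visible of it).
The state is a dict: "t": time; "q": joint angles; "dq": joint speeds; "joint_torque": joint torques, N m; "tool_pos": TCP position; "orientation": TCP orientation; "force": force on the tool from outside, world axes, zero at the start; "wrist_torque": the same for the moment, N m; "opening": finger opening in m; "gripper_force": force on a finger pad.
Only numpy, scipy, OpenCV 4.12 (cv2) and the standard library are available. Lean on these libraries where they do the work, as an engineer would, in place of code of your own. Each camera call takes 0.05 s, during which the arm holds its last target. There are 200 camera calls.

TASK

Stand the grey reagent cassette in the open, flared end of the analyser's loading lane, bevelled end towards the catch, and let go of it there. Then push it along the lane from behind with the fingertips, so that its own bevelled edge lifts the hinged catch, and stop as soon as the catch has dropped behind it, so that it stays held between the catch and the spring buffer; never press the buffer near the end of its short travel. Do not touch the catch with the gripper, and leave the other things on the counter where they are.

Things in the scene. Friction and masses are not known exactly. Their poses are not given: they have to be found in the camera images.
- cassette_mid (a point): Centre of the loose cassette: grey plastic block 100 long (x), 60 wide (y), 45 mm high, 0.2 to 0.4 kg; underside 22.5 mm below. x points to the bevelled nose, y left, z up. Three white caps, 22 mm across, 9 mm high, on top in a row along x at y = +12 mm; top bare at y below 0. Bevel: over the last 20 mm the height falls from 45 to 24 mm. Back end flat, upright, at x = -50 mm.
- cassette_nose (a point): Point on the cassette's nose face, 50 mm ahead of its centre, 12 mm above its underside. Axes as cassette_mid.
- lane (a point): Fixed loader: point on the lane's centre line, on its floor (6 mm above the counter). x along the lane in the loading direction, from the open flared end to the buffer; y left, z up. Heights in the loader's entries are above this floor. Walls 12 mm high, 6 thick; clear width 64 mm for x above -80 mm, flaring to 88 mm at x = -200 mm, where floor and walls end openly.
- lane_in (a point): Point on the lane floor in the flared part, at x = -150 mm in the lane frame (axes as lane): a cassette let down from above with its centre within 15 mm of here along the lane clears the catch. Along the -y side, outside the wall, runs the catch's aluminium carriage: a bar 14 mm high (y -51 to -41 mm) and a hinge post 64 mm high (y -53 to -40 mm, x = c-66 to c-50 mm in the lane frame).
- bridge (a point): Middle of the top of the white reader bridge across the lane, 88 mm above the lane floor, at lane x = 75 mm (axes as lane); it spans lane x = 57 to 93 mm and leaves 68 mm below it for the cassette. A housing 110 mm above the counter stands beyond lane x = 169 mm.
- catch (a joint): Angle (rad) of the steel gravity catch: 0 hanging, grows as lifted (limit 0.9). Free-swinging 60 g arm at lane y = -30 to -20 mm, hinge at x = c-58, 56 mm high, sloping down to a foot with upright face at x = c, bottom 27 mm high. c = -16 to +16 mm, NOT tracked. The cassette lifts it to about 0.33 rad; it drops once the back end is some 6 mm past c, then blocks it. A closed gripper, turned in line with the lane, at y = 0 to 28 mm, passes it.
- buffer (a joint): Travel (m) of the spring buffer at the lane's end: 0 free, grows as pressed, hard end at 0.018; must stay below 0.016. Round pad 20 mm across, centre 12 mm above the lane floor, free face at lane x = c+97 mm (same carriage as the catch). Spring 1.5 N at first touch plus 0.6 N per mm. The catch drops at about 0.0095 (7 N, plus 1 to 2 N friction) and then holds it at about 0.003.
- wash_bottle: Bystander: white bottle, 56 mm across, 110 mm high; origin at the centre of its underside, z up.
- jar: Bystander: clear jar with white cap, 54 mm across, 60 mm high; origin at the centre of its underside, z up.
- calibrator: Bystander: small grey block 60 x 45 x 40 mm with one white cap 10 mm high; origin at the centre of its underside, z up.
There are look-alikes about, which are no part of the job. Leave any turquoise or yellow look-alike of the part that bears cassette_mid alone.

How it is judged:
On the way, in this order (a step that is already met when the one before it is completed fails the run):
1. the cassette stands upright in the flared part of the lane, nose towards the catch, let go, the catch hanging down (y of cassette_mid in the frame of lane between -0.012 and 0.012 m and z of cassette_mid in the frame of lane between 0.017 and 0.03 m and angle between cassette_mid's own z axis and vertical below 0.1 rad and x of cassette_mid in the frame of lane between -0.185 and -0.105 m and x of cassette_nose in the frame of lane above -0.135 m and value of joint catch below 0.08 rad and contact force between cassette and the fingers below 0.2 N and linear speed of cassette below 0.02 m/s), for 0.2 s.
2. the cassette in the lane has lifted the catch (y of cassette_mid in the frame of lane between -0.012 and 0.012 m and z of cassette_mid in the frame of lane between 0.017 and 0.03 m and angle between cassette_mid's own z axis and vertical below 0.1 rad and x of cassette_mid in the frame of lane between -0.07 and 0.04 m and value of joint catch above 0.22 rad and contact force between cassette and catch above 0.02 N), for 0.1 s.
At the end, for the whole second after the job is handed in: The cassette stands on the lane floor (centre within 12 mm of the lane's centre line, upright and along the lane within 0.1 rad), nose first, past the catch; the catch hangs down behind it (below 0.08 rad); the buffer is held pressed by 1 to 8 mm; the cassette is at rest (y of cassette_mid in the frame of lane between -0.012 and 0.012 m and z of cassette_mid in the frame of lane between 0.017 and 0.03 m and angle between cassette_mid's own z axis and vertical below 0.1 rad and x of cassette_mid in the frame of lane above 0.028 m and x of cassette_nose in the frame of lane above 0.076 m and angle between the x axis of cassette_mid and the x axis of lane, either way round below 0.1 rad and value of joint catch below 0.08 rad and value of joint buffer between 0.001 and 0.008 m and linear speed of cassette below 0.02 m/s); the robot touches nothing.
It fails at once if the buffer is pressed nearly to its end (more than 16 mm of its 18 mm) (value of joint buffer above 0.016 m).
It fails at once if the robot itself touches the catch (contact force between any of the arm, the fingers and catch above 0.5 N).
It fails at once if the wash bottle is moved by more than 25 mm (distance of wash_bottle from where it was at the start of the episode above 0.025 m).
It fails at once if the jar is moved by more than 25 mm (distance of jar from where it was at the start of the episode above 0.025 m).
It fails at once if the calibrator is moved by more than 25 mm (distance of calibrator from where it was at the start of the episode above 0.025 m).
It also fails if it takes over 64 s, if anything falls off the work surface, if the arm or the gripper's body presses on something with over 40 N, if the wrist force passes 120 N, or if a joint passes its speed limit or range.

## Working session

There is one attempt and no reset: what is moved stays moved. The work goes in short steps, Python scripts to look and compute and a shell command to move; the robot and the scene stay as the last step left them, time stands still between calls to the robot, and variables do not carry over. Pictures are saved under pics/ and viewed, at most 10 in all, crops included, and the job is handed in when it is done.

```bash
mkdir -p pics; cat > h.py <<'E'
import numpy as np,cv2,json
from plant import robot
def cam(n,save=None):
    p=robot.read_camera(n)
    if save: cv2.imwrite('pics/'+save,p['frame'][:,:,::-1])
    return p
def ray(p,uv):
    uv=np.atleast_2d(np.array(uv,float))
    d=np.c_[(uv[:,0]-p['cx'])/p['fx'],(uv[:,1]-p['cy'])/p['fy']]
    s=d.copy()
    for _ in range(20): s=d/(1+p['k1']*(s**2).sum(1,keepdims=True))
    R=cv2.Rodrigues(np.array(p['rvec'],float))[0]; t=np.array(p['tvec'],float).ravel()
    return -R.T@t,(np.c_[s,np.ones(len(s))]@R)
def onz(p,uv,z):
    o,d=ray(p,uv); return o+d*((z-o[2])/d[:,2])[:,None]
def proj(p,X):
    X=np.atleast_2d(np.array(X,float));R=cv2.Rodrigues(np.array(p['rvec'],float))[0]
    c=X@R.T+np.array(p['tvec'],float).ravel(); s=c[:,:2]/c[:,2:]
    s=s*(1+p['k1']*(s**2).sum(1,keepdims=True))
    return s*[p['fx'],p['fy']]+[p['cx'],p['cy']]
E
python3 - <<'E'
from h import *
for n in('scene','top'):
    p=cam(n,n+'0.png'); o,_=ray(p,[[0,0]]); print(n,o.round(3),p['fx'],p['k1'])
    for k in('cassette_mid','catch','buffer','wash_bottle','jar','calibrator','lane','bridge'):
        try:
            for r in robot.regions_of(p,k): print(k,round(r['conf'],2),r['rect'])
        except Exception as e: print(k,e)
print({k:np.round(v,3) for k,v in robot.read_state().items()})
E
```

```text
scene [ 0.878 -0.61   0.771] 479.47393999668526 -0.056580130173039554
cassette_mid 0.76 [218.9, 313.9, 268.8, 367.4]
cassette_mid 0.7 [281.4, 338.4, 344.9, 391.6]
cassette_mid 0.64 [181.7, 267.3, 240.4, 315.6]
cassette_mid 0.32 [270.4, 235.3, 297.2, 271.5]
catch 0.39 [305.0, 143.8, 474.2, 309.8]
buffer 0.49 [404.4, 212.0, 410.8, 225.8]
wash_bottle 0.63 [309.8, 184.0, 335.0, 233.2]
jar 0.88 [270.2, 236.0, 296.4, 274.1]
calibrator 0.91 [341.8, 164.6, 362.7, 183.0]
calibrator 0.38 [274.1, 234.5, 294.1, 270.9]
calibrator 0.29 [305.0, 145.1, 472.6, 313.9]
lane 0.78 [302.6, 142.9, 476.1, 312.2]
bridge 0.67 [303.6, 146.6, 473.9, 313.8]
top [ 0.459 -0.007  1.031] 453.65036799843665 -0.019899055321671473
cassette_mid 0.9 [390.3, 225.6, 445.6, 268.0]
cassette_mid 0.78 [387.4, 154.1, 430.3, 209.1]
cassette_mid 0.62 [360.5, 283.5, 414.4, 327.2]
catch 0.71 [250.4, 187.3, 279.6, 195.7]
wash_bottle 0.67 [241.7, 259.1, 270.1, 280.3]
jar 0.87 [313.8, 260.3, 335.9, 286.0]
calibrator 0.87 [155.8, 262.8, 186.6, 301.1]
lane 0.82 [105.6, 144.6, 345.6, 241.9]
lane 0.58 [250.8, 187.0, 282.2, 194.0]
bridge 0.97 [105.8, 142.5, 348.1, 241.3]
{'t': np.float64(0.9), 'q': array([-1.382,  0.13 ,  1.488,  0.   ,  1.523, -0.085]), 'dq': array([ 0.   , -0.002,  0.   ,  0.001,  0.   , -0.002]), 'joint_torque': array([-1.0000e-03, -5.5976e+01, -4.9206e+01,  7.7000e-02,  2.3000e-02,
       -0.0000e+00]), 'tool_pos': array([ 0.162, -0.578,  0.233]), 'orientation': array([3.112, 0.429, 0.   ]), 'force': array([-0.256,  0.433, -0.1  ]), 'wrist_torque': array([ 0.055, -0.017,  0.053]), 'gripper_force': np.float64(0.0), 'opening': np.float64(0.093)}
```

View pics/top0.png

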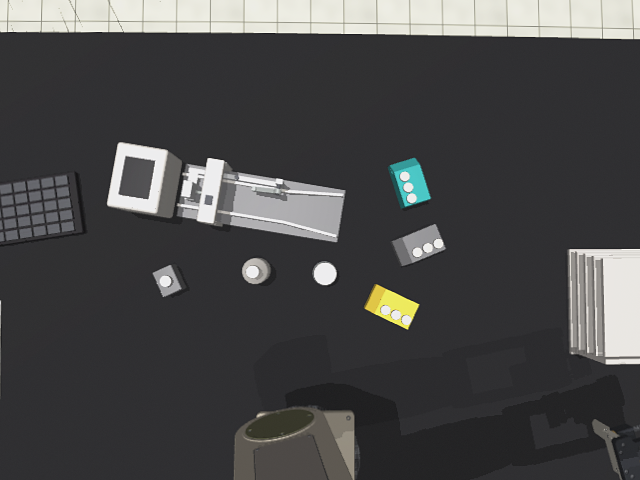

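View pics/scene0.png

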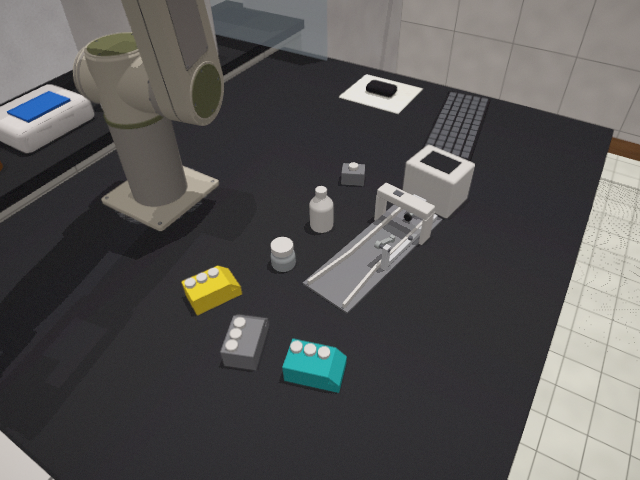

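Top view: the candidates for the cassette are grey (419,245), turquoise (410,183), yellow (392,307) and the small grey calibrator (168,280). I choose the grey one at (419,245): it has three caps, its bevel seems to be at the left end, and its caps are on the lower side. The lane runs from its open end at about (342,215) left to the housing, and the catch is at about (268,187).

```bash
python3 - <<'E'
from h import *
a=cv2.imread('pics/top0.png')
c1=cv2.resize(a[150:260,165:355],None,fx=4.2,fy=4.2,interpolation=cv2.INTER_CUBIC)
cv2.imwrite('pics/lane.png',c1)
c2=cv2.resize(a[215:275,380:455],None,fx=8,fy=8,interpolation=cv2.INTER_CUBIC)
cv2.imwrite('pics/cas.png',c2)
E
```

```text
(no output)
```

View pics/cas.png

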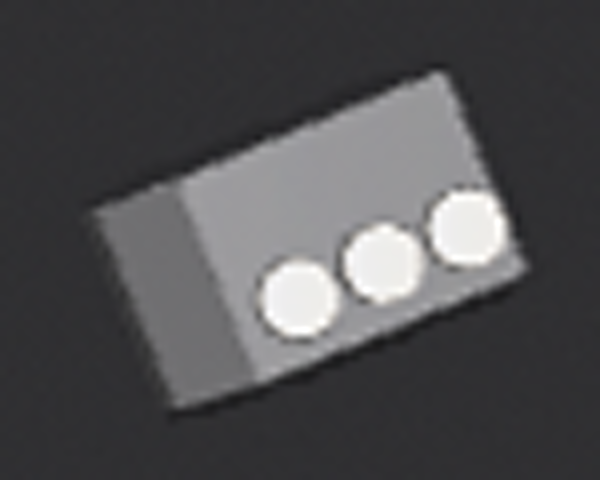

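View pics/lane.png

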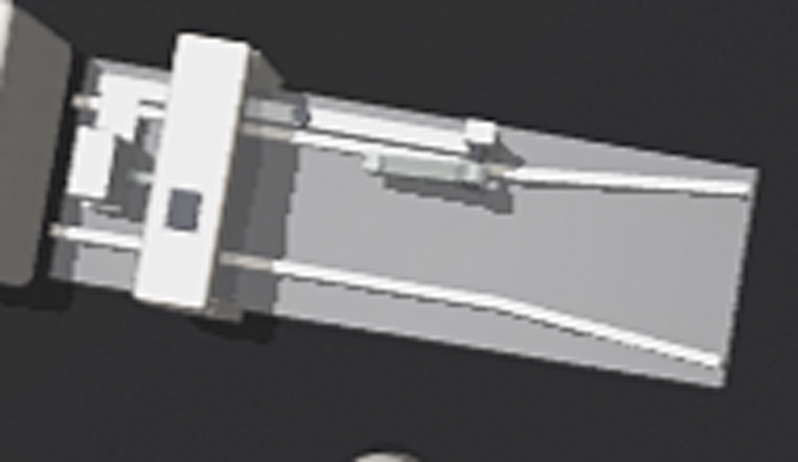

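The crop shows the grey cassette with its darker bevel at the left end, three caps on the lower side, and a bare top on the upper side, so it matches the description. In the lane crop the post is at about (481,130), the catch's foot end at about (368,162), the wall ends at (748,187) and (718,360), and the bridge top at (135–250, 35–307).

```bash
cat > fit.py <<'E'
from h import *
from scipy.optimize import least_squares
p=cam('top')
u=lambda a,s,o:(np.array(a,float)+.5)/s-.5+o
C=u([[445,70],[527,265],[180,180],[255,380],[95,212],[175,408],[300,298],[382,263],[467,228]],8,[380,215])
Cm=np.array([[-50,-30,22.5],[-50,30,22.5],[30,-30,22.5],[30,30,22.5],[50,-30,1.5],[50,30,1.5]])/1e3
def T(q,M):
    c,s=np.cos(q[2]),np.sin(q[2]); return np.c_[q[0]+c*M[:,0]-s*M[:,1],q[1]+s*M[:,0]+c*M[:,1],M[:,2]]
r=least_squares(lambda q:(proj(p,T(q,Cm+[0,0,.0225]))-C[:6]).ravel(),[.45,-.2,1.2])
print('cas',r.x.round(4),np.degrees(r.x[2]),r.fun.round(1))
print('caps z54',onz(p,C[6:],.054).round(3))
L=u([[180,35],[250,45],[212,307],[135,295],[748,187],[718,360],[757,170],[722,386]],4.2,[165,150])
# bridge y half-width free
def res(q):
    h=q[3]; w=q[4]
    M=np.array([[93,-h,94],[57,-h,94],[57,h,94],[93,h,94],[-200,-47,18],[-200,47,18],[-200,-w,6],[-200,w,6]])/1e3
    return (proj(p,T(q,M))-L).ravel()
s=least_squares(res,[.5,.1,1.5,60,55]); print('lane',s.x.round(4),np.degrees(s.x[2]),s.fun.round(1))
q=s.x
def tolane(X):
    c,k=np.cos(q[2]),np.sin(q[2]);d=X-np.r_[q[0],q[1],0]; return np.c_[c*d[:,0]+k*d[:,1],-k*d[:,0]+c*d[:,1],X[:,2]]
W=u([[275,267],[505,302],[260,130],[350,143]],4.2,[165,150]); print('walls',(1e3*tolane(onz(p,W,.018))).round(1))
P=u([[467,120],[497,122],[495,147],[465,143]],4.2,[165,150]); print('post',(1e3*tolane(onz(p,P,.070))).round(1))
F=u([[368,150],[366,172]],4.2,[165,150])
for z in(.033,.045): print('foot',(1e3*tolane(onz(p,F,z))).round(1))
for n,v in(('bottle',[252,272,.11]),('jar',[325,273,.06]),('cal',[165,281,.05]),('turq',[408,188,.05])): print(n,onz(p,v[:2],v[2]).round(3))
E
python3 fit.py
```

```text
cas [ 0.481  -0.2526  1.957 ] 112.12670949300238 [-0.3 -0.2 -0.1  0.7 -0.5 -0.2  0.6  0.2 -0.  -0.4  0.3 -0. ]
caps z54 [[ 0.465 -0.245  0.054]
 [ 0.474 -0.268  0.054]
 [ 0.483 -0.291  0.054]]
lane [ 0.5807  0.1168  1.4078 65.113  59.2958] 80.65963943534948 [ 0.3 -0.   0.9  0.4 -0.7  0.   0.3  0.1  0.5  0.1  1.1  0.2 -1.2 -0.4
 -1.1 -0.4]
walls [[ 42.4  35.7  18. ]
 [-80.8  34.5  18. ]
 [ 62.4 -35.   18. ]
 [ 14.2 -35.9  18. ]]
post [[-50.1 -50.1  70. ]
 [-65.2 -51.5  70. ]
 [-66.3 -38.8  70. ]
 [-51.  -38.4  70. ]]
foot [[  2.  -31.8  33. ]
 [  1.1 -20.2  33. ]]
foot [[  0.2 -30.2  45. ]
 [ -0.6 -18.7  45. ]]
bottle [[0.425 0.104 0.11 ]]
jar [[ 0.42  -0.045  0.06 ]]
cal [[0.404 0.297 0.05 ]]
turq [[ 0.604 -0.228  0.05 ]]
```

```bash
cat > rel.py <<'E'
# usage: rel.py c|l x y tip_z yaw_off  (c/l/w frame metres; tip height above counter; yaw of tool x relative to frame deg)
import sys; from h import *
from scipy.spatial.transform import Rotation as Ro
f={'c':(.481,-.2526,1.957),'l':(.5807,.1168,1.4078)}[sys.argv[1]]
x,y,zt,ya=map(float,sys.argv[2:6])
c,s=np.cos(f[2]),np.sin(f[2]); st=robot.read_state()
P=np.array([f[0]+c*x-s*y,f[1]+s*x+c*y,zt+.014]); yaw=f[2]+np.radians(ya)
Rt=np.c_[[np.cos(yaw),np.sin(yaw),0],[np.sin(yaw),-np.cos(yaw),0],[0,0,-1]]
Rc=Ro.from_rotvec(st['orientation']).as_matrix(); p0=np.array(st['tool_pos'])
d=p0-[f[0],f[1],0]
print('t',round(st['t'],2),'now in frame',np.round([c*d[0]+s*d[1],-s*d[0]+c*d[1],d[2]-.014],4),'force in frame',np.round([c*st['force'][0]+s*st['force'][1],-s*st['force'][0]+c*st['force'][1],st['force'][2]],2),'open',round(float(st['opening']),4),'grip',round(float(st['gripper_force']),1))
print('shift',(Rc.T@(P-p0)).round(4),'turn',(Ro.from_matrix(Rc.T@Rt).as_rotvec()/np.pi).round(4),'tip_reach',robot.tip_reach)
E
python3 rel.py c 0 0 0.11 0; python3 rel.py c 0 0 0.017 0
```

```text
t 0.95 now in frame [-0.181   0.4177  0.2186] force in frame [-0.21  0.44 -0.36] open 0.0929 grip 0.0
shift [ 0.3948 -0.2268  0.1086] turn [-0.      0.     -0.5358] tip_reach 0.014
t 0.95 now in frame [-0.181   0.4177  0.2186] force in frame [-0.21  0.44 -0.36] open 0.0929 grip 0.0
shift [ 0.3948 -0.2268  0.2016] turn [-0.      0.     -0.5358] tip_reach 0.014
```

```bash
python3 -m handwheel '[[-1,0.395,-0.227,0.03,0,0,-0.536],[-1,0.395,-0.227,0.03,0,0,-0.536],[-1,0.395,-0.227,0.03,0,0,-0.536],[-1,0.395,-0.227,0.03,0,0,-0.536],[-1,0.395,-0.227,0.03,0,0,-0.536],[-1,0.395,-0.227,0.03,0,0,-0.536],[-1,0.395,-0.227,0.03,0,0,-0.536],[-1,0.395,-0.227,0.03,0,0,-0.536],[-1,0.395,-0.227,0.03,0,0,-0.536],[-1,0.395,-0.227,0.03,0,0,-0.536],[-1,0.395,-0.227,0.109,0,0,-0.536],[-1,0.395,-0.227,0.109,0,0,-0.536],[-1,0.395,-0.227,0.109,0,0,-0.536],[-1,0.395,-0.227,0.109,0,0,-0.536]]' 25; python3 rel.py c 0 0 0.017 0
python3 -c "
from h import *
cam('scene','s1.png')"
```

```text
t: 2.7
tool_pos: [0.4822, -0.2532, 0.1259]
orientation: [1.753, 2.604, 0.0]
force: [0.7, 0.3, -0.0]
opening: 0.0927
gripper_force: 0.0
t 2.7 now in frame [-0.001  -0.0009  0.1119] force in frame [ 0.02 -0.75 -0.03] open 0.0927 grip 0.0
shift [ 0.0012 -0.001   0.0948] turn [ 0.0005  0.0007 -0.0002] tip_reach 0.014
```

View pics/s1.png

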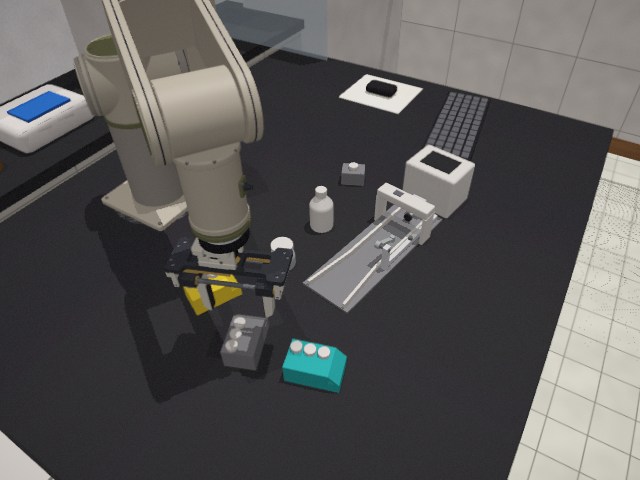

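The gripper, with its fingers at (205,295) and (270,300), is above the grey cassette at (245,340) and straddles it across its width. I'll descend and grip.

```bash
python3 -m handwheel '[[-1,0.001,-0.001,0.04,0,0,0],[-1,0.001,-0.001,0.07,0,0,0],[-1,0.001,-0.001,0.095,0,0,0],[-1,0.001,-0.001,0.095,0,0,0],[-1,0.001,-0.001,0.095,0,0,0],[1,0.001,-0.001,0.095,0,0,0],[1,0.001,-0.001,0.095,0,0,0],[1,0.001,-0.001,0.095,0,0,0],[1,0.001,-0.001,0.095,0,0,0],[1,0.001,-0.001,0.095,0,0,0],[1,0.001,-0.001,0.095,0,0,0]]' 25; python3 rel.py c 0 0 0.017 0
```

```text
t: 4.12
tool_pos: [0.48, -0.2518, 0.0288]
orientation: [1.753, 2.607, 0.0]
force: [-1.1, 0.5, 2.9]
opening: 0.0599
gripper_force: 25.0
t 4.12 now in frame [0.0011 0.0006 0.0148] force in frame [0.83 0.83 2.94] open 0.0599 grip 25.0
shift [-0.0011  0.0006 -0.0022] turn [0.0001 0.     0.0002] tip_reach 0.014
```

```bash
python3 -m handwheel '[[1,0,0,-0.03,0,0,0],[1,0,0,-0.06,0,0,0],[1,0,0,-0.09,0,0,0],[1,0,0,-0.09,0,0,0],[1,0,0,-0.09,0,0,0]]'; python3 rel.py l -0.152 0 0.105 0
```

```text
t: 4.75
tool_pos: [0.479, -0.2512, 0.1168]
orientation: [-1.752, -2.605, 0.0]
force: [-0.4, -0.3, -3.8]
opening: 0.0599
gripper_force: 25.0
t 4.75 now in frame [-0.3796  0.0407  0.1028] force in frame [-0.31  0.32 -3.8 ] open 0.0599 grip 25.0
shift [ 0.1728  0.1536 -0.0021] turn [-0.0006 -0.0005  0.175 ] tip_reach 0.014
```

```bash
python3 -m handwheel '[[1,0.04,0.036,0,0,0,0.04],[1,0.08,0.071,0,0,0,0.08],[1,0.12,0.107,0,0,0,0.12],[1,0.15,0.134,0,0,0,0.16],[1,0.173,0.154,0,0,0,0.175],[1,0.173,0.154,0,0,0,0.175],[1,0.173,0.154,0,0,0,0.175],[1,0.173,0.154,0,0,0,0.175]]'; python3 rel.py l -0.152 0 0.022 0
cat > look.py <<'E'
import sys; from h import *
n=sys.argv[1]; k=float(sys.argv[2]); x0,y0,x1,y1=map(int,sys.argv[4:8])
p=cam(n); cv2.imwrite('pics/'+sys.argv[3],cv2.resize(p['frame'][y0:y1,x0:x1,::-1],None,fx=k,fy=k,interpolation=cv2.INTER_CUBIC))
E
python3 look.py scene 3.5 s2.png 240 160 460 325
```

```text
t: 5.75
tool_pos: [0.5565, -0.0344, 0.1178]
orientation: [-2.395, -2.032, 0.002]
force: [0.7, -0.3, -3.3]
opening: 0.0601
gripper_force: 25.0
t 5.75 now in frame [-0.1531 -0.0006  0.1038] force in frame [-0.18 -0.74 -3.33] open 0.0601 grip 25.0
shift [ 0.0011 -0.0005  0.0818] turn [-0.0004  0.0001 -0.0002] tip_reach 0.014
```

View pics/s2.png

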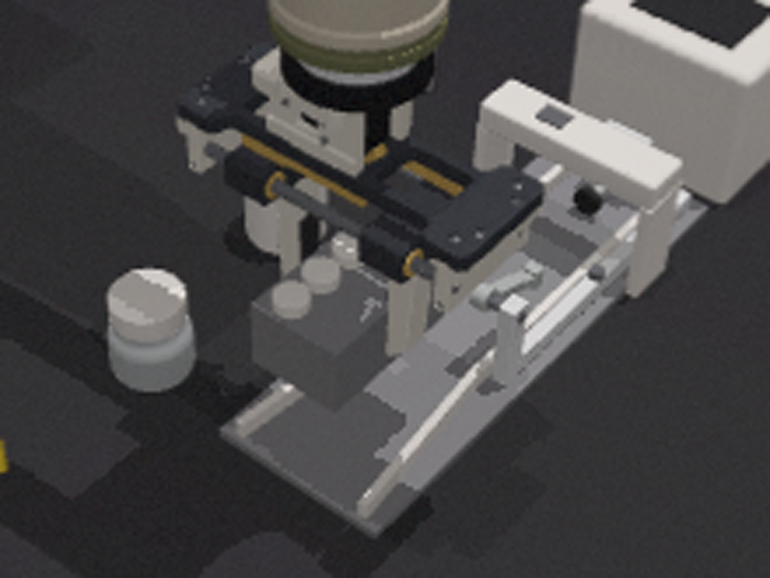

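The cassette hangs level over the flared part, nose towards the catch (foot at about (535,275), post at (510,340)). Both floor corners, (222,433) and (375,533), are clear of it. I'll check those corners against the fit and lower it.

```bash
python3 -c "
from h import *
p=cam('scene');f=(.5807,.1168,1.4078);c,s=np.cos(f[2]),np.sin(f[2])
for x,y,z in((-.2,-.0593,.006),(-.2,.0593,.006),(-.05,-.04,.070)): print(proj(p,[f[0]+c*x-s*y,f[1]+s*x+c*y,z]).round(1))
print('seen',375/3.5+240,533/3.5+160,222/3.5+240,433/3.5+160)"
python3 -m handwheel '[[1,0.001,0,0.03,0,0,0],[1,0.001,0,0.055,0,0,0],[1,0.001,0,0.07,0,0,0],[1,0.001,0,0.078,0,0,0],[1,0.001,0,0.08,0,0,0],[1,0.001,0,0.08,0,0,0],[1,0.001,0,0.08,0,0,0]]'; python3 rel.py l -0.152 0 0.022 0
```

```text
[[346.7 311.7]]
[[302.6 282.5]]
[[385.2 243.7]]
seen 347.1428571428571 312.2857142857143 303.42857142857144 283.7142857142857
t: 6.72
tool_pos: [0.5581, -0.0325, 0.0396]
orientation: [2.394, 2.033, 0.002]
force: [-0.3, -0.3, -3.7]
opening: 0.06
gripper_force: 25.0
t 6.72 now in frame [-0.151  -0.0019  0.0256] force in frame [-0.38  0.25 -3.65] open 0.06 grip 25.0
shift [-0.001  -0.0019  0.0036] turn [ 0.0005 -0.      0.0001] tip_reach 0.014
```

```bash
python3 -m handwheel '[[1,0,-0.001,0.002,0,0,0],[1,0,-0.001,0.004,0,0,0],[1,0,-0.001,0.004,0,0,0],[1,0,-0.001,0.004,0,0,0]]'; python3 rel.py l -0.152 0 0.022 0
```

```text
t: 7.22
tool_pos: [0.5565, -0.0323, 0.0348]
orientation: [2.395, 2.033, 0.0]
force: [-1.7, 0.1, 0.6]
opening: 0.0602
gripper_force: 25.0
t 7.22 now in frame [-0.151  -0.0003  0.0208] force in frame [-0.15  1.67  0.61] open 0.0602 grip 25.0
shift [-0.001  -0.0003 -0.0012] turn [ 0.0001 -0.      0.    ] tip_reach 0.014
```

Touchdown: the weight is off the wrist. I'll open part way, wait, then raise.

```bash
python3 -m handwheel '[[-0.65,0,0,0,0,0,0],[-0.65,0,0,0,0,0,0],[-0.65,0,0,0,0,0,0],[-0.65,0,0,0,0,0,0],[-0.65,0,0,0,0,0,0],[-0.65,0,0,-0.03,0,0,0],[-0.65,0,0,-0.06,0,0,0],[-0.65,0,0,-0.12,0,0,0],[-0.65,0,0,-0.14,0,0,0],[-0.65,0,0,-0.14,0,0,0],[1,0,0,-0.14,0,0,0]]'; python3 rel.py l -0.26 0.008 0.15 90;python3 rel.py l -0.26 0.008 0.15 -90
```

```text
t: 8.6
tool_pos: [0.5553, -0.0321, 0.1724]
orientation: [-2.393, -2.032, 0.003]
force: [-0.4, -0.5, -0.7]
opening: 0.0709
gripper_force: 0.0
t 8.6 now in frame [-0.1511  0.0009  0.1584] force in frame [-0.55  0.27 -0.72] open 0.0709 grip 0.0
shift [-0.1089 -0.0071  0.0085] turn [-0.0008 -0.0007 -0.5   ] tip_reach 0.014
t 8.6 now in frame [-0.1511  0.0009  0.1584] force in frame [-0.55  0.27 -0.72] open 0.0709 grip 0.0
shift [-0.1089 -0.0071  0.0085] turn [-0.0007  0.0008  0.5   ] tip_reach 0.014
```

```bash
python3 -m handwheel '[[1,-0.05,-0.007,0,0,0,-0.06],[1,-0.109,-0.007,0,0,0,-0.12],[1,-0.109,-0.007,0,0,0,-0.18],[1,-0.109,-0.007,0,0,0,-0.24],[1,-0.109,-0.007,0,0,0,-0.3],[1,-0.109,-0.007,0,0,0,-0.36],[1,-0.109,-0.007,0,0,0,-0.42],[1,-0.109,-0.007,0,0,0,-0.48],[1,-0.109,-0.007,0,0,0,-0.5],[1,-0.109,-0.007,0,0,0,-0.5],[1,-0.109,-0.007,0,0,0,-0.5]]'; python3 rel.py l -0.26 0.008 0.024 90; python3 look.py top 4 t3.png 230 140 410 290
```

```text
t: 9.98
tool_pos: [0.5311, -0.1385, 0.1732]
orientation: [-0.259, -3.129, -0.001]
force: [-0.5, -1.1, -0.3]
opening: 0.0004
gripper_force: 0.0
t 9.97 now in frame [-0.2599  0.0075  0.1592] force in frame [-1.17  0.3  -0.33] open 0.0004 grip 0.0
shift [ 1.000e-04 -1.000e-04  1.352e-01] turn [ 0.0001 -0.0007 -0.0006] tip_reach 0.014
```

View pics/t3.png

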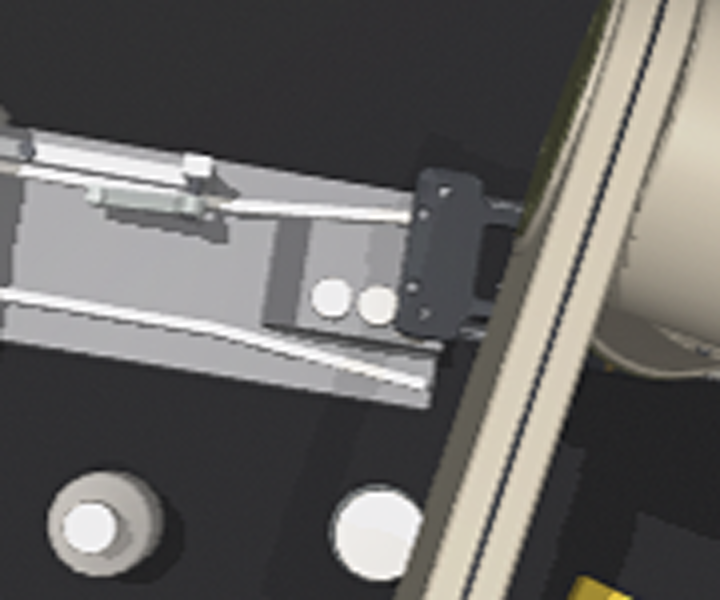

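The cassette stands in the flare, nose (at about (285,275)) towards the catch, caps at (332,298) and (377,305). The catch hangs at (150,195) and the gripper is behind the cassette. I'll descend behind it.

```bash
python3 -m handwheel '[[1,0,0,0.05,0,0,0],[1,0,0,0.1,0,0,0],[1,0,0,0.135,0,0,0],[1,0,0,0.135,0,0,0],[1,0,0,0.135,0,0,0],[1,0,0.005,0.135,0,0,0],[1,0,0.01,0.135,0,0,0],[1,0,0.015,0.135,0,0,0],[1,0,0.015,0.135,0,0,0]]'; python3 rel.py l -0.26 0.008 0.024 90
```

```text
t: 11.15
tool_pos: [0.5344, -0.1234, 0.0399]
orientation: [0.254, 3.131, -0.0]
force: [0.5, 0.2, 0.5]
opening: 0.0006
gripper_force: 0.0
t 11.15 now in frame [-0.2445  0.0067  0.0259] force in frame [ 0.32 -0.49  0.46] open 0.0006 grip 0.0
shift [ 0.0013 -0.0155  0.0019] turn [-0.      0.0001  0.0003] tip_reach 0.014
```

```bash
python3 -m handwheel '[[1,0.001,0.006,0,0,0,0],[1,0.001,0.012,0,0,0,0],[1,0.001,0.02,0,0,0,0],[1,0.001,0.028,0,0,0,0],[1,0.001,0.036,0,0,0,0],[1,0.001,0.045,0,0,0,0],[1,0.001,0.054,0,0,0,0],[1,0.001,0.063,0,0,0,0],[1,0.001,0.072,0,0,0,0],[1,0.001,0.081,0,0,0,0],[1,0.001,0.09,0,0,0,0],[1,0.001,0.099,0,0,0,0],[1,0.001,0.108,0,0,0,0],[1,0.001,0.117,0,0,0,0],[1,0.001,0.126,0,0,0,0],[1,0.001,0.135,0,0,0,0],[1,0.001,0.143,0,0,0,0],[1,0.001,0.15,0,0,0,0],[1,0.001,0.155,0,0,0,0],[1,0.001,0.155,0,0,0,0]]'; python3 rel.py l -0.05 0.008 0.024 90; python3 look.py top 4 t4.png 170 140 350 290; python3 look.py scene 3.5 s4.png 290 140 500 310
```

```text
t: 13.65
tool_pos: [0.5585, 0.0299, 0.0397]
orientation: [0.255, 3.131, 0.001]
force: [-0.0, -0.2, 1.0]
opening: 0.0007
gripper_force: 0.0
t 13.65 now in frame [-0.0893  0.0078  0.0257] force in frame [-0.22 -0.03  0.95] open 0.0007 grip 0.0
shift [0.0002 0.0393 0.0017] turn [0.0002 0.     0.0002] tip_reach 0.014
```

View pics/s4.png

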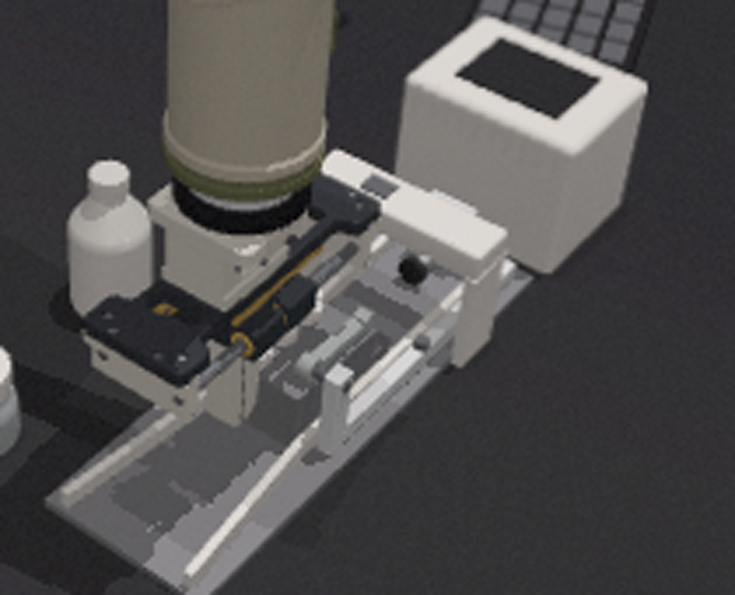

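The cassette has slid into the narrow lane with the fingers behind it (about (240,390)). The catch arm at (335,345) rides on its top, and the gripper body is clear above the bridge. I'll carry on slowly towards the buffer.

```bash
python3 -m handwheel '[[1,0,0.006,0,0,0,0],[1,0,0.012,0,0,0,0],[1,0,0.018,0,0,0,0],[1,0,0.024,0,0,0,0],[1,0,0.03,0,0,0,0],[1,0,0.036,0,0,0,0],[1,0,0.042,0,0,0,0],[1,0,0.048,0,0,0,0],[1,0,0.054,0,0,0,0],[1,0,0.058,0,0,0,0],[1,0,0.06,0,0,0,0],[1,0,0.06,0,0,0,0],[1,0,0.06,0,0,0,0]]'; python3 rel.py l 0 0.008 0.024 90; python3 look.py top 5 t5.png 170 150 310 260
```

```text
t: 15.38
tool_pos: [0.5681, 0.0887, 0.0396]
orientation: [0.256, 3.131, 0.001]
force: [-0.6, -0.4, 1.8]
opening: 0.0003
gripper_force: 0.6
t 15.38 now in frame [-0.0298  0.0078  0.0256] force in frame [-0.53  0.5   1.85] open 0.0003 grip 0.6
shift [0.0002 0.0298 0.0016] turn [0.0002 0.     0.    ] tip_reach 0.014
```

View pics/t5.png

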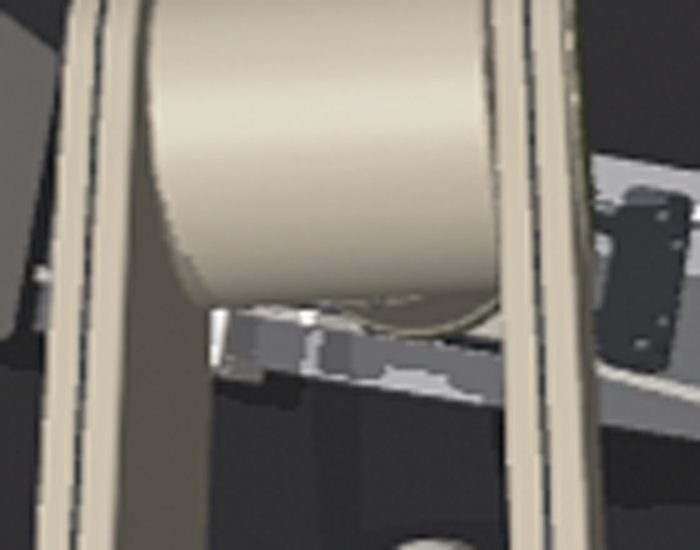

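The top view is blocked by the arm here: only the fingers' body, at (650,280), shows. I'll go on in small steps by force.

```bash
m(){ python3 rel.py l 0 0.008 0.024 90 | head -1; }
python3 -m handwheel '[[1,0,0.002,0,0,0,0],[1,0,0.005,0,0,0,0],[1,0,0.005,0,0,0,0]]' >/dev/null; m
python3 -m handwheel '[[1,0,0.002,0,0,0,0],[1,0,0.003,0,0,0,0],[1,0,0.003,0,0,0,0]]' >/dev/null; m
python3 -m handwheel '[[1,0,0.001,0,0,0,0],[1,0,0.002,0,0,0,0],[1,0,0.002,0,0,0,0]]' >/dev/null; m
python3 -m handwheel '[[1,0,0.001,0,0,0,0],[1,0,0.002,0,0,0,0],[1,0,0.002,0,0,0,0]]' >/dev/null; m
```

```text
t 15.8 now in frame [-0.0248  0.0078  0.0256] force in frame [-2.74  0.4   0.76] open 0.001 grip 1.5
t 16.18 now in frame [-0.0219  0.0078  0.0256] force in frame [-3.04 -0.31  1.12] open 0.0004 grip 1.8
t 16.55 now in frame [-0.0199  0.0078  0.0256] force in frame [-3.28  0.2   1.69] open 0.0007 grip 1.8
t 16.93 now in frame [-0.0179  0.0078  0.0257] force in frame [-3.41 -0.9   1.46] open 0.0005 grip 1.7
```

```bash
python3 - <<'E'
from h import *
f=(.5807,.1168,1.4078);c,s=np.cos(f[2]),np.sin(f[2])
p=cam('scene')
for k in('cassette_mid','catch'):
    for r in robot.regions_of(p,k)[:3]: print(k,round(r['conf'],2),r['rect'],r['mask'].sum())
cv2.imwrite('pics/s6.png',cv2.resize(p['frame'][190:280,340:450,::-1],None,fx=6.5,fy=6.5,interpolation=cv2.INTER_CUBIC))
for n,x,y,z in(('foot c,27',0,-.02,.033),('back top -6',-.006,-.03,.051),('back bottom',-.006,-.03,.006),('post',-.05,-.04,.07)): print(n,((proj(p,[f[0]+c*x-s*y,f[1]+s*x+c*y,z])-[340,190])*6.5).round(0))
E
```

```text
cassette_mid 0.96 [382.9, 211.0, 422.7, 249.3] 658
cassette_mid 0.68 [281.3, 340.2, 347.7, 392.5] 2604
cassette_mid 0.65 [181.2, 265.5, 243.4, 316.3] 1751
catch 0.67 [375.1, 227.4, 398.0, 252.3] 160
foot c,27 [[322. 321.]]
back top -6 [[341. 305.]]
back bottom [[330. 400.]]
post [[294. 349.]]
```

View pics/s6.png

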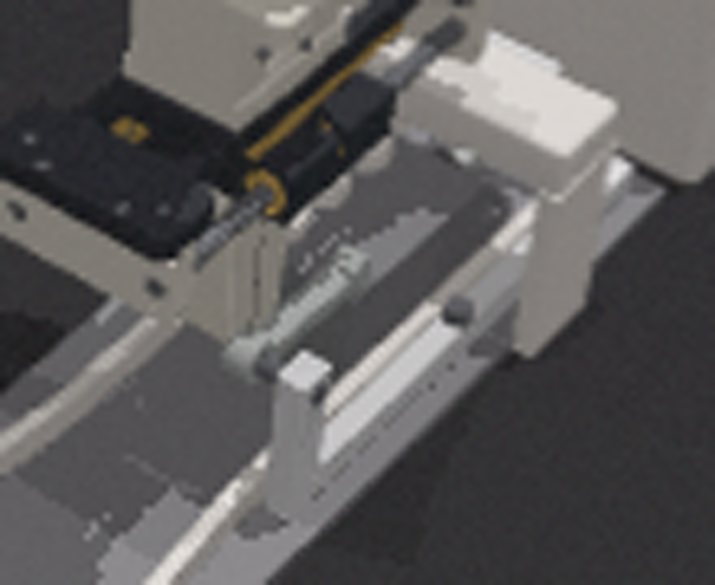

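The catch arm (hinge (265,360), foot about (355,255)) is still lifted and resting on the cassette top. The fingers are behind the cassette, clear of the arm. I'll continue in small steps, watching force and catch.

```bash
cat > chk.py <<'E'
from h import *
import subprocess
print(subprocess.run('python3 rel.py l 0 0.008 0.024 90|head -1',shell=True,capture_output=True,text=True).stdout.strip())
p=cam('scene'); 
print([(round(r['conf'],2),r['rect']) for r in robot.regions_of(p,'catch')[:1]])
g=cv2.cvtColor(p['frame'],cv2.COLOR_RGB2GRAY)[222:245,378:402]; a=cv2.cvtColor(cv2.imread('pics/ref.png'),cv2.COLOR_BGR2GRAY)[222:245,378:402] if __import__('os').path.exists('pics/ref.png') else g
print('diff',np.abs(g.astype(int)-a).mean().round(1))
if a is g: cv2.imwrite('pics/ref.png',p['frame'][:,:,::-1])
E
python3 chk.py
python3 -m handwheel '[[1,0,0.001,0,0,0,0],[1,0,0.002,0,0,0,0],[1,0,0.002,0,0,0,0]]' >/dev/null; python3 chk.py
python3 -m handwheel '[[1,0,0.001,0,0,0,0],[1,0,0.0015,0,0,0,0],[1,0,0.0015,0,0,0,0]]' >/dev/null; python3 chk.py
```

```text
t 17.07 now in frame [-0.0179  0.0079  0.0256] force in frame [-2.09  0.03  2.05] open 0.0003 grip 1.5
this script no longer has the robot
t 17.45 now in frame [-0.0163  0.0078  0.0256] force in frame [-5.6   0.02  2.1 ] open -0.0003 grip 2.6
this script no longer has the robot
t 17.82 now in frame [-0.0151  0.0078  0.0256] force in frame [-6.69 -0.28  2.69] open 0.0004 grip 3.3
this script no longer has the robotException ignored in: <_io.TextIOWrapper mode='rw' encoding='UTF-8'>
Traceback (most recent call last):
BrokenPipeError: [Errno 32] Broken pipe
Exception ignored in: <_io.TextIOWrapper mode='rw' encoding='UTF-8'>
Traceback (most recent call last):
BrokenPipeError: [Errno 32] Broken pipe
Exception ignored in: <_io.TextIOWrapper mode='rw' encoding='UTF-8'>
Traceback (most recent call last):
BrokenPipeError: [Errno 32] Broken pipe
```

```bash
cat > chk.py <<'E'
import sys; sys.argv=['','l','0','.008','.024','90']
import rel
from h import *
import os
p=cam('scene')
print([(round(r['conf'],2),r['rect']) for r in robot.regions_of(p,'catch')[:1]])
g=p['frame'][222:245,378:402].astype(int)
if not os.path.exists('ref.npy'): np.save('ref.npy',g)
print('diff',np.abs(g-np.load('ref.npy')).mean().round(1))
E
python3 chk.py
python3 -m handwheel '[[1,0,0.001,0,0,0,0],[1,0,0.0015,0,0,0,0],[1,0,0.0015,0,0,0,0]]' >/dev/null; python3 chk.py
python3 -m handwheel '[[1,0,0.001,0,0,0,0],[1,0,0.0015,0,0,0,0],[1,0,0.0015,0,0,0,0]]' >/dev/null; python3 chk.py
```

```text
t 17.82 now in frame [-0.0151  0.0078  0.0256] force in frame [-6.69 -0.28  2.69] open 0.0004 grip 3.3
shift [0.0002 0.0151 0.0016] turn [-0.0003 -0.     -0.    ] tip_reach 0.014
[(0.52, [375.5, 226.2, 396.2, 251.7])]
diff 0.0
t 18.3 now in frame [-0.0137  0.0078  0.0256] force in frame [-7.39 -0.57  2.51] open 0.0009 grip 3.7
shift [0.0002 0.0137 0.0016] turn [-0.0004 -0.     -0.    ] tip_reach 0.014
[(0.42, [375.4, 226.5, 395.5, 249.8])]
diff 2.9
t 18.77 now in frame [-0.0124  0.0077  0.0256] force in frame [-9.25  0.53  3.22] open 0.001 grip 4.2
shift [0.0003 0.0124 0.0016] turn [-0.0004 -0.     -0.    ] tip_reach 0.014
[(0.64, [376.5, 229.1, 395.9, 249.7])]
diff 4.4
```

```bash

python3 -m handwheel '[[1,0,0.001,0,0,0,0],[1,0,0.0012,0,0,0,0],[1,0,0.0012,0,0,0,0]]' >/dev/null; python3 chk.py
python3 -m handwheel '[[1,0,0.001,0,0,0,0],[1,0,0.0012,0,0,0,0],[1,0,0.0012,0,0,0,0]]' >/dev/null; python3 chk.py;  python3 look.py scene 6.5 s7.png 340 190 450 280
```

```text
t 19.25 now in frame [-0.0114  0.0077  0.0257] force in frame [-8.98 -0.2   2.34] open 0.0005 grip 4.6
shift [0.0003 0.0114 0.0017] turn [-0.0005 -0.     -0.0001] tip_reach 0.014
[(0.48, [374.7, 230.7, 393.7, 250.0])]
diff 5.6
t 19.73 now in frame [-0.0104  0.0077  0.0257] force in frame [-10.06   0.64   2.6 ] open 0.0004 grip 5.0
shift [0.0003 0.0104 0.0017] turn [-0.0006 -0.     -0.0001] tip_reach 0.014
[(0.52, [377.2, 227.3, 394.8, 250.2])]
diff 6.3
```

I've used up the picture views, so from here it is numbers only. The pad force puts first buffer contact at TCP x ≈ -17.5 mm, so the buffer is now pressed about 7 mm, and the catch should drop in about 2.5 mm.

```bash

python3 -m handwheel '[[1,0,0.0012,0,0,0,0],[1,0,0.0012,0,0,0,0],[1,0,0.0012,0,0,0,0]]' >/dev/null; python3 chk.py
python3 -m handwheel '[[1,0,0.0012,0,0,0,0],[1,0,0.0012,0,0,0,0],[1,0,0.0012,0,0,0,0]]' >/dev/null; python3 chk.py
```

```text
t 20.25 now in frame [-0.0092  0.0077  0.0256] force in frame [-11.52  -0.75   2.29] open 0.0005 grip 5.1
shift [0.0003 0.0092 0.0016] turn [-0.0006 -0.     -0.0001] tip_reach 0.014
[(0.68, [374.8, 231.5, 396.3, 250.2])]
diff 7.1
t 20.73 now in frame [-0.0082  0.0077  0.0257] force in frame [-10.87  -0.19   2.83] open 0.0004 grip 5.4
shift [0.0003 0.0082 0.0016] turn [-0.0007 -0.     -0.0001] tip_reach 0.014
[(0.54, [375.3, 228.0, 395.3, 250.3])]
diff 7.8
```

```bash
python3 - <<'E'
from h import *
f=(.5807,.1168,1.4078);c,s=np.cos(f[2]),np.sin(f[2])
p=cam('scene'); a=p['frame'].astype(float)
# profile of mean brightness along predicted arm, for angles
for cc in(0,):
  for th in(0,.1,.2,.3,.4):
    out=[]
    for r in(.25,.5,.75,.95):
        x=.058*r; z=-.017*r   # along the arm, hinge->foot (upper part)
        X=cc-.058+x*np.cos(th)-z*np.sin(th); Z=.062+x*np.sin(th)+z*np.cos(th); y=-.025
        uv=proj(p,[f[0]+c*X-s*y,f[1]+s*X+c*y,Z])[0]; u,v=uv.round().astype(int)
        out.append((u,v,int(a[v-1:v+2,u-1:u+2].mean())))
    print(th,out)
E
```

```text
0 [(np.int64(381), np.int64(243), 117), (np.int64(385), np.int64(241), 109), (np.int64(388), np.int64(239), 102), (np.int64(391), np.int64(237), 93)]
0.1 [(np.int64(381), np.int64(242), 139), (np.int64(385), np.int64(240), 132), (np.int64(389), np.int64(237), 129), (np.int64(392), np.int64(235), 119)]
0.2 [(np.int64(381), np.int64(242), 139), (np.int64(385), np.int64(239), 149), (np.int64(389), np.int64(235), 153), (np.int64(392), np.int64(233), 149)]
0.3 [(np.int64(381), np.int64(241), 145), (np.int64(385), np.int64(237), 143), (np.int64(389), np.int64(234), 143), (np.int64(392), np.int64(231), 137)]
0.4 [(np.int64(381), np.int64(241), 145), (np.int64(385), np.int64(237), 143), (np.int64(389), np.int64(232), 97), (np.int64(393), np.int64(229), 127)]
```

```bash
cat >> chk.py <<'E'
f=(.5807,.1168,1.4078);c,s=np.cos(f[2]),np.sin(f[2]); a=p['frame'].astype(float)
for th in(-.1,0,.1,.2,.3,.4):
    out=[]
    for r in(.35,.5,.65,.8,.95):
        x=.058*r; z=-.017*r; X=-.058+x*np.cos(th)-z*np.sin(th); Z=.062+x*np.sin(th)+z*np.cos(th); y=-.025
        u,v=proj(p,[f[0]+c*X-s*y,f[1]+s*X+c*y,Z])[0].round().astype(int); out.append(int(a[v-1:v+2,u-1:u+2].mean()))
    print(th,out)
E
python3 -m handwheel '[[1,0,0.001,0,0,0,0],[1,0,0.001,0,0,0,0],[1,0,0.001,0,0,0,0]]' >/dev/null; python3 chk.py
```

```text
t 21.25 now in frame [-0.0073  0.0076  0.0257] force in frame [-1.164e+01 -1.000e-02  3.100e+00] open 0.0004 grip 5.8
shift [0.0004 0.0073 0.0017] turn [-0.0007 -0.     -0.0001] tip_reach 0.014
[]
diff 8.1
-0.1 [112, 110, 94, 86, 78]
0 [134, 110, 121, 109, 95]
0.1 [148, 132, 143, 148, 121]
0.2 [147, 149, 158, 150, 150]
0.3 [152, 143, 149, 142, 137]
0.4 [144, 143, 126, 101, 127]
```

```bash
python3 - <<'E'
from h import *
p=cam('scene')
f=(.5807,.1168,1.4078);c,s=np.cos(f[2]),np.sin(f[2])
def prof(a):
  a=a.astype(float)
  for th in(-.1,0,.1,.2,.3,.4):
    out=[]
    for r in(.35,.5,.65,.8,.95):
        x=.058*r; z=-.017*r; X=-.058+x*np.cos(th)-z*np.sin(th); Z=.062+x*np.sin(th)+z*np.cos(th); y=-.025
        u,v=proj(p,[f[0]+c*X-s*y,f[1]+s*X+c*y,Z])[0].round().astype(int); out.append(int(a[v-1:v+2,u-1:u+2].mean()))
    print(th,out)
print('hanging');prof(cv2.imread('pics/scene0.png'))
a=np.zeros((480,640,3),np.uint8);b=cv2.imread('pics/s6.png');a[190:280,340:450]=cv2.resize(b,(110,90),interpolation=cv2.INTER_AREA)
print('lifted s6');prof(a)
g=lambda I:cv2.cvtColor(I,cv2.COLOR_BGR2GRAY)[222:246:1,378:404]
for n,I in(('hang',cv2.imread('pics/scene0.png')),('s6',a),('now',p['frame'][:,:,::-1].copy())):
    print(n);print('\n'.join(' '.join('%3d'%v for v in r[::2]) for r in g(I)[::2]))
E
```

```text
hanging
-0.1 [126, 147, 147, 148, 153]
0 [150, 159, 168, 159, 152]
0.1 [165, 170, 159, 141, 160]
0.2 [170, 163, 148, 152, 109]
0.3 [165, 141, 136, 126, 97]
0.4 [154, 141, 137, 101, 96]
lifted s6
-0.1 [110, 106, 89, 80, 76]
0 [132, 108, 110, 99, 87]
0.1 [146, 130, 133, 142, 109]
0.2 [145, 148, 150, 146, 141]
0.3 [152, 149, 155, 144, 138]
0.4 [149, 149, 137, 114, 145]
hang
 96  96 164 146 122 104  80  82  86  87 123 124 122
132 217 152 124 103  84  82  80  81  82  85 123 123
218 139 124  84  97  99  98  95  83  82  79  81  85
127 130 134  95  96  99  97  95  99  95  80  82  82
129 137 136 135  98  99  98  94  96  97  97  81  83
138 137 139 136 137 137  97  98  96  96  95  96  95
138 138 138 137 137 138 138 147  95  97  96  95  98
138 139 138 138 137 138 163 178 176 135  97  95  96
136 137 138 137 155 171 168 104 102 139 137  98 102
142 138 170 172 170 170 140 103 101 138 136 144 216
180 177 170 170 105 100 118 107 136 138 142 216 181
165  86  95  94 212 143 137 138 138 164 218 180 212
s6
 93  65  88  29 126 103  89  83  81  82  80  80  86
 90 102  93 100 151  89  81  82  81  82  79  90
[... 452 characters left out ...]
  72  70  98 201 172
150  86  99  72 179 102  68  69  71 123 205 173 194
now
104  89 121 120 119 137 121  83  83  81  83  81  88
 83 119 120 120 119 123  81  84  85  83  81 124 123
125 121  98 120 122  84  82  82  82  86 125 123 124
125 120 100 119  92  80  83  99 122 124 125 125 123
129 119  78 120  73  70  85 118 161 129 125 123  74
131 122 120 121  70  68 111 144 134 102 111  76  73
127 121 101 120  91 111 161 163 100  86  69  72  74
126 119 123 104 161 162 133 101  77  68  72  73  73
126 122 110 162 162 133  94  70  70  71  72  74  80
131 110 161 161  99  85  70  70  73  74  71  86 201
165 160 162 101  70  69  70  71  70  73  83 201 170
164  80 100  81 196  94  69  69  70 117 201 171 197
```

The catch is still up; the hanging and lifted pixel patterns are clearly different. I'll keep going in steps of under a millimetre.

```bash
cat > chk2.py <<'E'
import sys; sys.argv=['','l','0','.008','.024','90']
import rel
from h import *
a=cam('scene')['frame']; g=cv2.cvtColor(a,cv2.COLOR_RGB2GRAY)[222:246,378:404]
h=cv2.cvtColor(cv2.imread('pics/scene0.png'),cv2.COLOR_BGR2GRAY)[222:246,378:404]
print('lower arm band', [int(g[i,j]) for i,j in((14,14),(16,12),(18,8),(14,16))],'hang 178 168 170 176');
print('\n'.join(' '.join('%3d'%v for v in r[::2]) for r in g[4:22:2]))
E
python3 -m handwheel '[[1,0,0.0008,0,0,0,0],[1,0,0.0008,0,0,0,0],[1,0,0.0008,0,0,0,0]]' >/dev/null; python3 chk2.py
```

```text
t 21.77 now in frame [-0.0067  0.0076  0.0257] force in frame [-11.19   0.14   3.28] open 0.0002 grip 6.0
shift [0.0004 0.0067 0.0017] turn [-0.0008 -0.     -0.0001] tip_reach 0.014
lower arm band [162, 154, 155, 160] hang 178 168 170 176
122 121 122 121 126  82  83  81  81  84 124 123 126
125 121  98 120 110  81  85  79 122 124 124 124 124
127 120 101 121  83  68  71  81 125 124 124 123  74
125 119 100 120  69  67  70  71  86 125 111  72  73
130 120 123 121  68  70  70  95  72  69  74  72  73
130 120 101  96  70  68 150 162 160  70  72  73  72
125 119 121  70  86 158 154 101 101  73  73  72  79
110 121 103 157 155 155 131 101  99  71  73  86 200
164 162 155 156 104  99  88  89  69  72  84 202 171
```

The catch has dropped: its pixels now match the hanging pattern. I'll back off along the lane, then raise.

```bash
python3 -m handwheel '[[1,0,-0.002,0,0,0,0],[1,0,-0.005,0,0,0,0],[1,0,-0.009,0,0,0,0],[1,0,-0.015,0,0,0,0],[1,0,-0.03,0,0,0,0],[1,0,-0.05,0,0,0,0],[1,0,-0.08,0,0,0,0],[1,0,-0.11,0,0,0,0],[1,0,-0.13,0,0,0,0],[1,0,-0.13,-0.05,0,0,0],[1,0,-0.13,-0.1,0,0,0],[1,0,-0.13,-0.15,0,0,0],[1,-0.05,-0.19,-0.15,0,0,0],[1,-0.05,-0.25,-0.15,0,0,0],[1,-0.05,-0.25,-0.15,0,0,0],[1,-0.05,-0.25,-0.15,0,0,0]]'; python3 chk2.py
python3 - <<'E'
from h import *
f=(.5807,.1168,1.4078);c,s=np.cos(f[2]),np.sin(f[2])
p=cam('top')
def lane(uv,z):
    d=onz(p,uv,z)[0]-[f[0],f[1],0]; return (1e3*np.array([c*d[0]+s*d[1],-s*d[0]+c*d[1]])).round(1)
for r in robot.regions_of(p,'cassette_mid')[:4]: print(round(r['conf'],2),r['rect'])
# white caps: bright blobs in lane region
g=cv2.cvtColor(p['frame'],cv2.COLOR_RGB2GRAY)
# brightness along the cassette line y=-10 (bare top) z=51
for y in(-10,12,25):
    L=[]
    for x in range(-30,60,3):
        X=[f[0]+c*x/1e3-s*y/1e3,f[1]+s*x/1e3+c*y/1e3,.051]; u,v=proj(p,X)[0].round().astype(int); L.append(int(g[v,u]))
    print(y,L)
E
```

```text
t: 23.82
tool_pos: [0.5805, -0.1423, 0.1893]
orientation: [-0.259, -3.13, -0.001]
force: [-0.1, -0.4, -0.1]
opening: 0.0003
gripper_force: 0.0
t 23.82 now in frame [-0.2557 -0.0419  0.1753] force in frame [-0.46  0.04 -0.13] open 0.0003 grip 0.0
shift [0.0503 0.2555 0.1515] turn [ 0.0002 -0.0002 -0.0006] tip_reach 0.014
lower arm band [178, 168, 171, 127] hang 178 168 170 176
 73  90 114 117 104 136 136 136 138 137 136 136 137
 71  71  73 136 137 137 136 137 136 136 137 136 135
 68  69  70  72  91 137 136 138 137 137 136 135  75
 71  73  70  73  69  70  89 138 138 136 120  74  74
 69  74  73  72  71  71  70  85 109 108  72  73  71
 71  69  69  70  70  70 163 178 127  73  71  74  72
 72  72  73  72 124 170 168 103 101  72  72  69  80
 94  71 170 172 171 169 141 101 101  73  73  88 215
180 177 171 170 104 101  86  91  71  73  84 216 181
0.87 [216.7, 181.3, 251.8, 214.0]
0.74 [369.3, 283.5, 415.2, 313.3]
0.63 [423.9, 191.0, 426.4, 197.2]
-10 [134, 176, 175, 174, 135, 155, 102, 106, 96, 53, 127, 182, 177, 175, 174, 175, 175, 176, 176, 176, 176, 176, 176, 176, 175, 176, 179, 146, 102, 105]
12 [175, 175, 175, 175, 179, 156, 106, 108, 109, 52, 68, 110, 200, 241, 237, 237, 237, 238, 240, 148, 159, 233, 237, 237, 237, 237, 239, 183, 93, 148]
25 [176, 176, 176, 175, 177, 156, 105, 107, 109, 53, 51, 183, 179, 174, 174, 176, 177, 175, 177, 177, 178, 178, 173, 175, 178, 179, 179, 100, 104, 107]
```

The catch hangs exactly as at the start, and the cassette's back edge is at lane x ≈ +1 mm, against the catch at c ≈ 0. The arm is clear.

```bash
python3 -c "
from plant import robot
print(robot.close_job())"
```

```text
the job is handed in; nothing more can be done
None
```

I placed the cassette in the lane and pushed it in until the catch dropped behind it, then backed the arm clear and handed the job in; the final images show it held against the catch, but the hand-in call returned no verdict.

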